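Change the bench bender over to the white nylon tooling

TASK

Change the bench bender over from its grey steel tooling to the white nylon tooling: the large white former goes on the fixed centre pin of the bender and the small white roller on the pin of its swing arm. The grey steel former and the grey steel roller take over the two storage stands, one on each (either way round). Every wheel must end slipped fully down on its pin and let go; leave the jar of red beads standing where it is.

Things in the scene. Friction and masses are not known exactly. Their poses are not given: they have to be found in the camera images.
- white_former: Large white nylon bending wheel: rim d 72 mm, 20 mm high; ribbed grip collar d 28 mm on it, up to 46 mm; bore d 18 mm through; 0.16 kg, loose. Starts on a storage stand. Does not fit on the centre pin while the steel roller is on the arm pin (pins 56 mm apart: the rims would overlap); clears the white roller there by 4 mm. Origin: centre of its underside, z up.
- white_roller: Small white nylon bending wheel: rim d 32 mm, 20 mm high; ribbed grip collar d 28 mm on it, up to 46 mm; bore d 18 mm through; 0.08 kg, loose. Starts on the other storage stand. Origin: centre of its underside, z up.
- steel_former: Grey steel bending wheel: rim d 48 mm, 20 mm high; ribbed grip collar d 28 mm on it, up to 46 mm; bore d 18 mm through; 0.20 kg, loose. Starts on the centre pin of the bender. Origin: centre of its underside, z up.
- steel_roller: Grey steel bending wheel: rim d 56 mm, 20 mm high; ribbed grip collar d 28 mm on it, up to 46 mm; bore d 18 mm through; 0.24 kg, loose. Starts on the arm pin of the bender, its rim 4 mm from that of the steel former. Origin: centre of its underside, z up.
- former_pin (a point): fixed centre pin of the bender (dark blue plate 150 x 124 x 12 mm on the bench; blue back stop 38 mm high, 56 mm from the pin on the side away from the arm): steel pin d 14 mm, tapered nose, tip 26 mm above its washer. This point: centre of the washer face, 30 mm above the bench, where the underside of a seated wheel rests; z up.
- roller_pin (a point): arm pin, on the bender's swing arm (dark bar with a black grip towards the robot; turns stiffly, about 0.5 N m, about the centre pin; need not be moved), 56 mm from the centre pin: steel pin d 14 mm, tapered nose, tip 26 mm above its washer. This point: centre of the washer face, 30 mm above the bench, where the underside of a seated wheel rests; z up. x points to the centre pin.
- stand_a_pin (a point): storage stand: fixed dark-wood block 90 x 90 x 20 mm, carrying the large white former at the start, with an upright steel pin d 14 mm, tapered nose, tip 26 mm above its washer. This point: centre of the washer face, 24 mm above the bench, where the underside of a seated wheel rests; z up.
- stand_b_pin (a point): storage stand: fixed dark-wood block 90 x 90 x 20 mm, carrying the small white roller at the start, with an upright steel pin d 14 mm, tapered nose, tip 26 mm above its washer. This point: centre of the washer face, 24 mm above the bench, where the underside of a seated wheel rests; z up.
- cork_pad: flat cork pad 105 x 105 x 4 mm fixed on the bench, empty: a free spot to put a wheel down on the way. Origin: centre of its underside (top face 4 mm higher).
- bead_jar: bystander: stoppered glass jar of red beads d 46 mm, 77 mm high, standing loose behind the work. Origin: centre of its underside.

How it is judged:
By the outcome, as a careful person would: the job done as asked, in the order asked, and still so for the second after the job is handed in, with the robot touching nothing.
It also fails if it takes over 122 s, if anything falls off the work surface, if the arm or the gripper's body presses on something with over 40 N, if the wrist force passes 120 N, or if a joint passes its speed limit or range.

ROBOT

A 6-joint arm with a two-finger parallel gripper is mounted at the origin on a cart in front of the work surface, level with it; the furniture and walls round the work are solid. World frame = base frame: x ahead of the robot, y to its left, z up, the work surface at z = 0. Lengths are in m, angles in rad, forces in N, time in s.
With the tool pointing down it reaches from about 0.35 to 0.85 m from the base axis. Payload 8.1 kg.
Tool frame: the origin (TCP) lies at the centre of the arm's flange, where the gripper is bolted on; the fingertips stand 186 mm ahead of it and the grasp point (between the pads) lies 167 mm ahead of it; z points along the fingers, y is the line along which they close (so a half turn about z gives the same grasp; the last joint's range is limited). The gripper opens to 93 mm and grips with 3 to 60 N. Pads are 15 mm wide; open, the fingers measure 128 mm over their backs; the gripper's body (75 mm by 188 mm) begins 65 mm behind the grasp point.
Start: joints at [1.145, 0.13, 1.488, -0, 1.523, -0.085], TCP at [0.201, 0.566, 0.405] pointing down, gripper open.
Joint ranges: [-2.96, 2.96], [-0.89, 2.26], [0.02, 2.5], [-1.34, 4.48], [0, 2.73], [-2.66, 2.66]. Speed limits (rad/s): [2.39, 2.39, 2.79, 3.14, 3.14, 3.14].

INTERFACE

Orientations are given as a rotation vector (axis times angle).
In Python, from plant import read_state, read_camera, camera_params, robot gives the robot as it stands.
- The arm moves only by the tool carry_out, never from a script. Its argument "targets" is a list of rows, each an object of numbers: "hand": the opening in per cent of the stroke, from 0 (shut) to 100 (fully open); "x", "y", "z": the shift along the tool's x, y, z in m; "ax", "ay", "az": the turn, a rotation vector about the tool's x, y, z in rad. In form: [{"hand": .., "x": .., "y": .., "z": .., "ax": .., "ay": .., "az": ..}, ...]. A call has 1 to 8 rows; each row is the pose to reach, as a shift and turn from the pose commanded when the call began, along the tool's axes at that moment; what a row does not reach only later rows make up. A row lasts 1/8 s, in which the tool goes at most 62.5 mm and 10.7 degrees, less where a joint would pass 70% of its speed; a pose out of reach is approached as far as the arm can. A call with a gripper value outside its range is refused whole. The fingers move at their own pace and stop on an object; "newtons" is the grip in N (left out, the last holds). Time passes only in rows, so rows that repeat a pose let the fingers close. It gives the time, the measured TCP pose, the force, the opening and the grip force at its end, in the units of the state.
- read_state(): the state, without advancing time (a new reading comes with each control period).
- read_camera(name): name is "scene" or "top" or "wrist"; returns (picture, depth): 480x640x3 uint8, blue, green, red; 480x640 float32, m along the optical axis (not along the pixel's ray), 0 where there is no reading.
- camera_params(name): a dict with "fx", "fy", "cx", "cy" (pixels), "position" and "rotation" of the camera in the world. Camera axes: x right, y up, looking along -z (the intrinsics and any distortion apply to the point x, -y, -z); pixel columns grow to the right and rows downward; lengths in m; the calibration is good to about 2 mm. A picture is of the moment at which its call begins: read the wrist's pose just before it. camera_params takes no time and is no camera call; for the wrist camera it gives the pose at the moment of the call.
- robot.close_job(): hands the job in; it is judged then, once.
The state is a dict: "t": time; "q": joint angles; "dq": joint speeds; "joint_torque": joint torques, N m; "tool_pos": TCP position; "orientation": TCP orientation; "force": force on the tool from outside, world axes, zero at the start; "wrist_torque": the same for the moment, N m; "opening": finger opening in m; "gripper_force": force on a finger pad.
Only numpy, scipy, OpenCV 4.12 (cv2) and the standard library are available. Lean on these libraries where they do the work, as an engineer would, in place of code of your own. Each camera call takes 0.05 s, during which the arm holds its last target. There are 200 camera calls.

## Working session

There is one attempt and no reset: what is moved stays moved. The work goes in short steps, Python scripts to look and compute and a tool call to move; the robot and the scene stay as the last step left them, time stands still between calls to the robot, and variables do not carry over. Pictures are saved under pics/ and viewed, at most 14 in all, crops included, and the job is handed in when it is done.

Besides the shell and the picture viewer there is one more tool, called after ">>>" in YAML: its name, and indented under it one key for each argument. carry_out: Moves the arm, as the interface text tells. Its arguments: {"type":"object","properties":{"targets":{"type":"array","items":{"type":"object","properties":{"hand":{"type":"number"},"x":{"type":"number"},"y":{"type":"number"},"z":{"type":"number"},"ax":{"type":"number"},"ay":{"type":"number"},"az":{"type":"number"}}}},"newtons":{"type":"number"}},"required":["targets"]}

```bash
mkdir -p pics; ls; python3 - <<'E'
from plant import *
import cv2,numpy as np
s=read_state();print(s['t'],s['tool_pos'],s['orientation'],s['opening'])
for n in ['top','scene']:
    p=camera_params(n);print(n,p)
    im,d=read_camera(n);cv2.imwrite(f'pics/{n}0.png',im);np.save(f'pics/{n}0.npy',d)
E
```

```text
pics
0.0 [0.20040892 0.56530763 0.40369952] [-5.32548119e-01 -3.09565180e+00  2.73134180e-03] 0.09345974309323994
top {'fx': 438.1711477211124, 'fy': 438.1711477211124, 'cx': 315.27559081451216, 'cy': 234.939292868657, 'position': array([0.46501555, 0.05367151, 0.90470456]), 'rotation': array([ 0.09465944, -0.09908198, -1.59450409])}
scene {'fx': 561.656740973348, 'fy': 561.656740973348, 'cx': 321.90072214615253, 'cy': 235.0537509042967, 'position': array([ 1.2734624 , -0.20177302,  0.78171903]), 'rotation': array([0.69717442, 0.49642813, 1.1872297 ])}
```

View pics/top0.png

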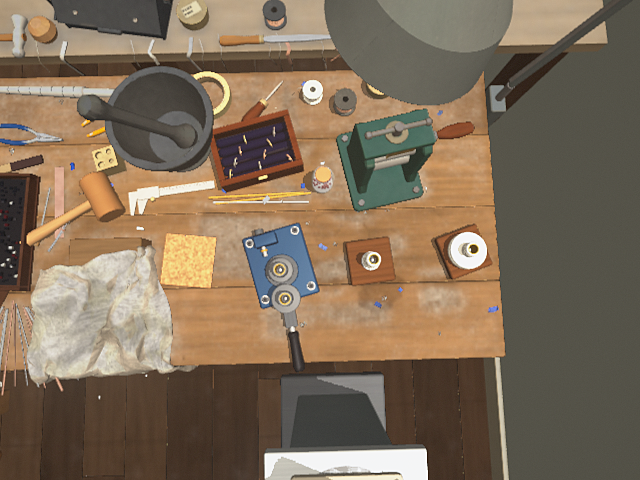

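View pics/scene0.png

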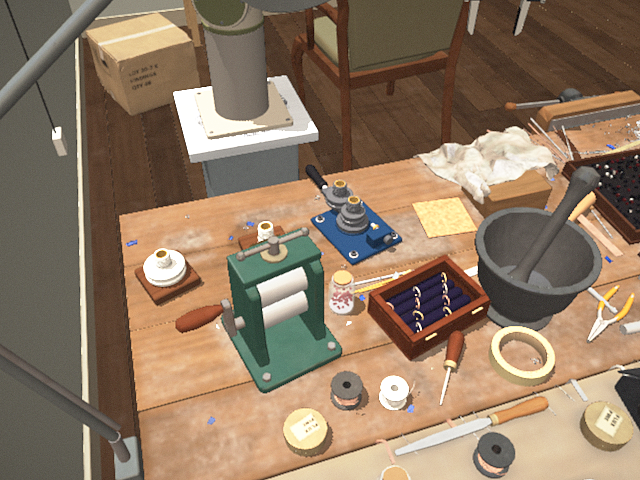

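Top view: the steel former is at about (280,268), the steel roller at (285,298), the white roller on stand b at (371,260) and the white former on stand a at (468,250). The cork pad is at (189,260) and the jar at (322,178). The scene view shows the green mill standing behind the stands.

My plan is five transfers: steel roller to cork, white roller to arm pin, steel former to stand b, white former to centre pin, steel roller to stand a.

```bash
cat > h.py <<'E'
from plant import *
import cv2,numpy as np
from scipy.spatial.transform import Rotation as R
def cloud(p,d):
    v,u=np.mgrid[:480,:640]
    c=np.stack([(u-p['cx'])/p['fx']*d,-(v-p['cy'])/p['fy']*d,-d],-1)
    return c@R.from_rotvec(p['rotation']).as_matrix().T+p['position']
def collar(P,d,xy,top,r=.03):
    """centre of the collar top near xy: points within 4 mm of height top"""
    m=(d>0)&(np.hypot(P[...,0]-xy[0],P[...,1]-xy[1])<r)&(abs(P[...,2]-top)<.005)
    q=P[m]
    c,rad=cv2.minEnclosingCircle(q[:,:2].astype(np.float32)) if len(q) else ((0,0),0)
    return np.round(c,4),round(rad,4),len(q),(np.round(np.median(q[:,2]),4) if len(q) else 0)
def go(x,y,z,yaw=None):
    """shift (tool axes) and az to bring grasp point to x,y,z with y-axis heading yaw (deg)"""
    s=read_state();M=R.from_rotvec(s['orientation']).as_matrix()
    t=np.array([x,y,z+.167]);sh=M.T@(t-s['tool_pos'])
    Y=np.degrees(np.arctan2(M[1,1],M[0,1]))
    o=f"t={s['t']:.2f} shift {np.round(sh,4)} yaw now {Y:.1f}"
    if yaw is not None:
        yr=np.radians(yaw);yy=np.array([np.cos(yr),np.sin(yr),0]);zz=np.array([0,0,-1.]);T=np.stack([np.cross(yy,zz),yy,zz],1)
        o+=f" turn {np.round(R.from_matrix(M.T@T).as_rotvec(),4)}"
    print(o)
E
python3 - <<'E'
from h import *
p=camera_params('top');d=np.load('pics/top0.npy');P=cloud(p,d)
pts={}
for n,(u,v),top in [('sf',(280,268),.076),('sr',(285,298),.076),('wr',(371,260),.07),('wf',(468,250),.07),('jar',(322,172),.077)]:
    q=P[v-4:v+5,u-4:u+5].reshape(-1,3);xy=np.median(q,0);zz=np.round(np.percentile(q[:,2],[0,50,100]),3)
    print(n,np.round(xy,3),zz,collar(P,d,xy[:2],top,.025))
print('cork',np.round(P[260,189],3),'plate corners',[np.round(P[v,u],3) for u,v in[(250,236),(302,230),(315,290),(265,303)]])
print('grip',np.round(P[350,295],3),'mill',np.round(P[130,395],3),np.round(P[120,430],3), 'lamp',np.round(P[60,420],3),'mortar',np.round(P[110,90],3),'cloth',P[80+200:380:20,60:170:30,2].round(2).tolist())
p=camera_params('scene');im,d=read_camera('scene');P=cloud(p,d)
for n,(u,v),top in [('sf',(353,202),.076),('sr',(340,185),.076),('wr',(264,226),.07),('wf',(161,255),.07)]:
    q=P[v-3:v+4,u-3:u+4].reshape(-1,3);xy=np.median(q,0)
    print(n,np.round(xy,3),collar(P,d,xy[:2],top,.025))
E
```

```text
sf [0.507 0.12  0.053] [0.028 0.053 0.08 ] (array([0.5051, 0.1194]), 0.0142, 105, np.float64(0.0767))
sr [0.45  0.111 0.051] [0.029 0.051 0.905] (array([0.45  , 0.1104]), 0.0141, 112, np.float64(0.0765))
wr [ 0.518 -0.057  0.052] [0.021 0.052 0.074] (array([ 0.5202, -0.0596]), 0.014, 104, np.float64(0.0702))
wf [ 0.532 -0.241  0.063] [0.031 0.063 0.905] (array([ 0.5353, -0.2508]), 0.0142, 112, np.float64(0.0703))
jar [0.69  0.034 0.078] [0.074 0.078 0.081] (array([0.6867, 0.0325]), 0.0184, 241, np.float64(0.0771))
cork [0.531 0.311 0.003] plate corners [array([0.576, 0.184, 0.013]), array([0.588, 0.077, 0.002]), array([0.463, 0.053, 0.011]), array([0.44 , 0.154, 0.013])]
grip [0.348 0.095 0.029] mill [ 0.714 -0.081  0.229] [ 0.73  -0.139  0.228] lamp [ 0.62  -0.023  0.62 ] mortar [0.743 0.387 0.268] cloth [[0.08, 0.09, 0.07, 0.07], [0.07, 0.07, 0.07, 0.05], [0.06, 0.06, 0.07, 0.03], [0.05, 0.04, 0.05, 0.02], [0.04, 0.03, 0.02, 0.01]]
sf [0.502 0.118 0.073] (array([0.5073, 0.1169]), 0.0146, 106, np.float64(0.0757))
sr [0.445 0.111 0.073] (array([0.4516, 0.106 ]), 0.0161, 100, np.float64(0.0756))
wr [ 0.512 -0.062  0.065] (array([ 0.5212, -0.0629]), 0.0153, 117, np.float64(0.0692))
wf [ 0.527 -0.254  0.064] (array([ 0.5359, -0.2526]), 0.0149, 140, np.float64(0.0694))
```

```bash
python3 -c "
from h import *
go(.45,.1104,.17,99.3)"
```

```text
t=0.15 shift [-0.3873 -0.3453  0.0674] yaw now 70.5 turn [-1.400e-03 -5.000e-04 -5.031e-01]
```

>>> carry_out:
  targets:
    - {"hand": 70,"x": -0.387,"y": -0.345,"z": 0.067,"az": -0.503}
    - {"hand": 70,"x": -0.387,"y": -0.345,"z": 0.067,"az": -0.503}
    - {"hand": 70,"x": -0.387,"y": -0.345,"z": 0.067,"az": -0.503}
    - {"hand": 70,"x": -0.387,"y": -0.345,"z": 0.067,"az": -0.503}
    - {"hand": 70,"x": -0.387,"y": -0.345,"z": 0.067,"az": -0.503}
    - {"hand": 70,"x": -0.387,"y": -0.345,"z": 0.067,"az": -0.503}
    - {"hand": 70,"x": -0.387,"y": -0.345,"z": 0.067,"az": -0.503}
    - {"hand": 70,"x": -0.387,"y": -0.345,"z": 0.067,"az": -0.503}
  newtons: 25

```text
schema error: expected keys hand, x, y, z, ax, ay, az
```

>>> carry_out:
  targets:
    - {"hand": 70,"x": 0}
    - {"hand": 70,"x": 0}
    - {"hand": 70,"x": 0}

```text
schema error: expected keys hand, x, y, z, ax, ay, az
```

```bash
python3 - <<'E'
from h import *
go(.45,.1104,.17,99.3)
p=camera_params('wrist');im,d=read_camera('wrist');cv2.imwrite('pics/w1.png',im);P=cloud(p,d)
print(p['position'],read_state()['q'])
for n,xy,top in [('sf',(.505,.119),.076),('sr',(.45,.110),.076)]: print(n,collar(P,d,xy,top,.025))
p=camera_params('top');im,d=read_camera('top');cv2.imwrite('pics/t1.png',im)
E
```

```text
t=0.15 shift [-0.3873 -0.3453  0.0674] yaw now 70.5 turn [-1.400e-03 -5.000e-04 -5.031e-01]
[0.13728837 0.58851885 0.38388099] [ 1.14464420e+00  1.30916827e-01  1.48884228e+00  1.42764762e-05
  1.52300877e+00 -8.54072930e-02]
sf (array([0, 0]), 0, 0, 0)
sr (array([0, 0]), 0, 0, 0)
```

All keys are required, so I'll resend with them.

>>> carry_out:
  targets:
    - {"hand": 70,"x": -0.387,"y": -0.345,"z": 0.067,"ax": 0,"ay": 0,"az": -0.503}
    - {"hand": 70,"x": -0.387,"y": -0.345,"z": 0.067,"ax": 0,"ay": 0,"az": -0.503}
    - {"hand": 70,"x": -0.387,"y": -0.345,"z": 0.067,"ax": 0,"ay": 0,"az": -0.503}
    - {"hand": 70,"x": -0.387,"y": -0.345,"z": 0.067,"ax": 0,"ay": 0,"az": -0.503}
    - {"hand": 70,"x": -0.387,"y": -0.345,"z": 0.067,"ax": 0,"ay": 0,"az": -0.503}
    - {"hand": 70,"x": -0.387,"y": -0.345,"z": 0.067,"ax": 0,"ay": 0,"az": -0.503}
    - {"hand": 70,"x": -0.387,"y": -0.345,"z": 0.067,"ax": 0,"ay": 0,"az": -0.503}
    - {"hand": 70,"x": -0.387,"y": -0.345,"z": 0.067,"ax": 0,"ay": 0,"az": -0.503}
  newtons: 25

```text
t: 1.25
tool_pos: [0.4382, 0.1315, 0.3411]
orientation: [-0.254, 3.13, 0.0]
force: [0.6, 0.4, 1.1]
opening: 0.0654
gripper_force: 0.0
```

```bash
python3 - <<'E'
from h import *
go(.45,.1104,.17,99.3)
E
```

```text
t=1.25 shift [-0.0082 -0.0227  0.0041] yaw now 99.3 turn [ 0.0001  0.0009 -0.0001]
```

>>> carry_out:
  targets:
    - {"hand": 70,"x": 0,"y": 0,"z": 0,"ax": 0,"ay": 0,"az": 0}
    - {"hand": 70,"x": 0,"y": 0,"z": 0,"ax": 0,"ay": 0,"az": 0}

```text
t: 1.5
tool_pos: [0.4375, 0.1335, 0.341]
orientation: [0.252, -3.131, -0.001]
force: [0.1, 0.4, -0.2]
opening: 0.065
gripper_force: 0.0
```

```bash
python3 - <<'E'
from h import *
go(.45,.1104,.17,99.3)
p=camera_params('wrist');im,d=read_camera('wrist');cv2.imwrite('pics/w1.png',im);P=cloud(p,d)
print(p['position'],read_state()['q'])
for n,xy,top in [('sf',(.505,.119),.076),('sr',(.45,.110),.076)]: print(n,collar(P,d,xy,top,.025))
E
```

```text
t=1.50 shift [-0.0086 -0.0248  0.004 ] yaw now 99.2 turn [ 0.0005 -0.0004 -0.0014]
[0.37139969 0.1237507  0.32098766] [ 1.85366177e-01 -2.26701109e-01  1.95053389e+00  5.29287887e-04
  1.41784036e+00 -1.54814787e+00]
sf (array([0.5011, 0.118 ]), 0.0138, 377, np.float64(0.0755))
sr (array([0.4493, 0.1089]), 0.0144, 847, np.float64(0.0758))
```

View pics/w1.png

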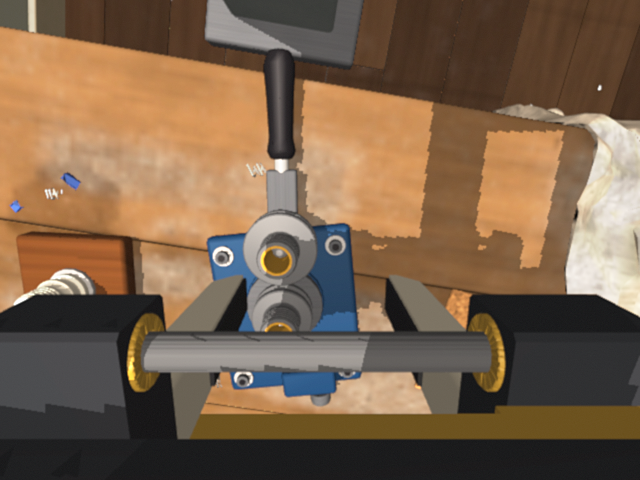

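The wrist view shows the steel roller's collar at about (275,258), and its position agrees with the top camera to within 2 mm. Next I grasp it.

```bash
python3 -c "
from h import *
go(.4497,.1097,.073,99.3)"
```

```text
t=1.55 shift [-0.0083 -0.0262  0.1011] yaw now 99.3 turn [ 0.0005 -0.0001  0.0003]
```

>>> carry_out:
  targets:
    - {"hand": 70,"x": -0.0083,"y": -0.026,"z": 0.02,"ax": 0,"ay": 0,"az": 0}
    - {"hand": 70,"x": -0.0083,"y": -0.026,"z": 0.06,"ax": 0,"ay": 0,"az": 0}
    - {"hand": 70,"x": -0.0083,"y": -0.026,"z": 0.101,"ax": 0,"ay": 0,"az": 0}
    - {"hand": 70,"x": -0.0083,"y": -0.026,"z": 0.101,"ax": 0,"ay": 0,"az": 0}

```text
t: 2.05
tool_pos: [0.4477, 0.1105, 0.2372]
orientation: [0.258, -3.124, 0.0]
force: [-1.0, -0.1, -0.3]
opening: 0.0654
gripper_force: 0.0
```

```bash
python3 -c "
from h import *
go(.4497,.1097,.073,99.3)"
```

```text
t=2.05 shift [-0.0018 -0.0011 -0.0029] yaw now 99.5 turn [ 0.0004 -0.0068  0.0027]
```

>>> carry_out:
  targets:
    - {"hand": 70,"x": -0.001,"y": 0,"z": -0.002,"ax": 0,"ay": 0,"az": 0}
    - {"hand": 20,"x": -0.001,"y": 0,"z": -0.002,"ax": 0,"ay": 0,"az": 0}
    - {"hand": 20,"x": -0.001,"y": 0,"z": -0.002,"ax": 0,"ay": 0,"az": 0}
    - {"hand": 20,"x": -0.001,"y": 0,"z": -0.002,"ax": 0,"ay": 0,"az": 0}
    - {"hand": 20,"x": -0.001,"y": 0,"z": -0.002,"ax": 0,"ay": 0,"az": 0}
    - {"hand": 20,"x": -0.001,"y": 0,"z": -0.002,"ax": 0,"ay": 0,"az": 0}

```text
t: 2.8
tool_pos: [0.4511, 0.1092, 0.2422]
orientation: [-0.254, 3.131, -0.0]
force: [-0.1, -1.0, 1.9]
opening: 0.0271
gripper_force: 25.0
```

```bash
python3 -c "
from h import *
for i in range(3): go(.4497,.1097,.073,99.3)
print(read_state()['force'])"
```

```text
t=2.80 shift [0.0013 0.0007 0.0022] yaw now 99.3 turn [-0.      0.0002 -0.0003]
t=2.80 shift [0.0013 0.0007 0.0022] yaw now 99.3 turn [-0.      0.0002 -0.0003]
t=2.80 shift [0.0013 0.0007 0.0022] yaw now 99.3 turn [-0.      0.0002 -0.0003]
[-0.10740533 -1.00146172  1.87386766]
```

```bash
python3 -c "
from h import *
go(.525,.303,.15,99.3)"
```

```text
t=2.80 shift [-0.1042  0.1793 -0.0748] yaw now 99.3 turn [-0.      0.0002 -0.0003]
```

>>> carry_out:
  targets:
    - {"hand": 20,"x": 0,"y": 0,"z": -0.03,"ax": 0,"ay": 0,"az": 0}
    - {"hand": 20,"x": 0,"y": 0,"z": -0.075,"ax": 0,"ay": 0,"az": 0}
    - {"hand": 20,"x": -0.02,"y": 0.04,"z": -0.075,"ax": 0,"ay": 0,"az": 0}
    - {"hand": 20,"x": -0.05,"y": 0.09,"z": -0.075,"ax": 0,"ay": 0,"az": 0}
    - {"hand": 20,"x": -0.08,"y": 0.14,"z": -0.075,"ax": 0,"ay": 0,"az": 0}
    - {"hand": 20,"x": -0.104,"y": 0.179,"z": -0.06,"ax": 0,"ay": 0,"az": 0}
    - {"hand": 20,"x": -0.104,"y": 0.179,"z": -0.03,"ax": 0,"ay": 0,"az": 0}
    - {"hand": 20,"x": -0.104,"y": 0.179,"z": 0.0,"ax": 0,"ay": 0,"az": 0}

```text
t: 3.8
tool_pos: [0.5245, 0.3033, 0.2402]
orientation: [0.256, -3.13, 0.001]
force: [-0.0, -1.3, -2.2]
opening: 0.0275
gripper_force: 25.0
```

```bash
python3 -c "
from h import *
go(.525,.303,.05,99.3)
p=camera_params('wrist');im,d=read_camera('wrist');P=cloud(p,d);cv2.imwrite('pics/w2.png',im)
p=camera_params('top');im,d=read_camera('top');P=cloud(p,d);print(collar(P,d,(.5055,.118),.076,.025))
from h import *
go(.525,.303,.05,99.3)"
```

```text
t=3.80 shift [-0.0005 -0.0004  0.0232] yaw now 99.4 turn [-0.0004 -0.0013  0.001 ]
(array([0.505 , 0.1192]), 0.0141, 104, np.float64(0.0766))
t=3.90 shift [-0.0027  0.0007  0.0198] yaw now 99.3 turn [-0.0025 -0.0087  0.0002]
```

View pics/w2.png

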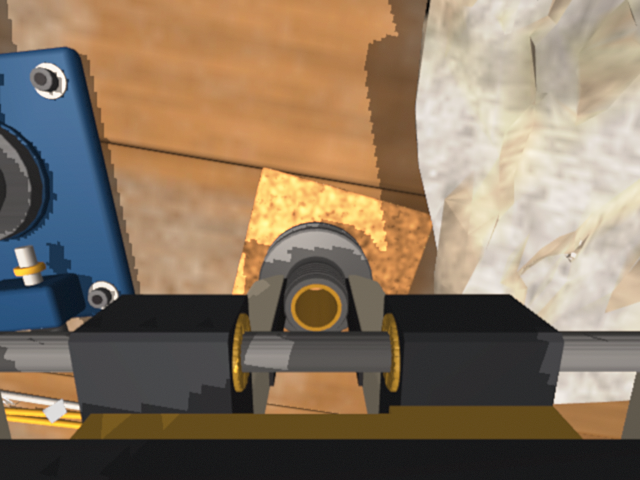

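The steel roller is held square between the pads, with its collar at (317,303), and sits above the cork. I lower it and let go.

>>> carry_out:
  targets:
    - {"hand": 20,"x": 0,"y": 0,"z": 0.012,"ax": 0,"ay": 0,"az": 0}
    - {"hand": 20,"x": 0,"y": 0,"z": 0.02,"ax": 0,"ay": 0,"az": 0}
    - {"hand": 20,"x": 0,"y": 0,"z": 0.024,"ax": 0,"ay": 0,"az": 0}
    - {"hand": 20,"x": 0,"y": 0,"z": 0.024,"ax": 0,"ay": 0,"az": 0}

```text
t: 4.4
tool_pos: [0.5248, 0.3027, 0.2182]
orientation: [-0.254, 3.131, 0.0]
force: [0.9, 0.3, -1.8]
opening: 0.0273
gripper_force: 25.0
```

```bash
python3 -c "
from h import *
print(read_state()['force'])
p=camera_params('wrist');im,d=read_camera('wrist');P=cloud(p,d);m=(d>0)&(np.hypot(P[...,0]-.525,P[...,1]-.303)<.05)
print(np.histogram(P[m][:,2],np.arange(0,.08,.004)))
print(collar(P,d,(.525,.303),.05,.022))
go(.525,.303,.05,99.3)"
```

```text
[ 0.91163836  0.33979025 -1.80872602]
(array([5037, 4564,  240,  243,   79,  239, 3708,  307,  346,  451,  538,
        641, 1375, 1166,  344,  330,  327,  329,  319]), array([0.   , 0.004, 0.008, 0.012, 0.016, 0.02 , 0.024, 0.028, 0.032,
       0.036, 0.04 , 0.044, 0.048, 0.052, 0.056, 0.06 , 0.064, 0.068,
       0.072, 0.076]))
(array([0.5182, 0.3018]), 0.0202, 2647, np.float64(0.0516))
t=4.45 shift [-0.0001  0.0002  0.0015] yaw now 99.3 turn [ 0.0002  0.0005 -0.0002]
```

>>> carry_out:
  targets:
    - {"hand": 20,"x": 0,"y": 0,"z": 0.002,"ax": 0,"ay": 0,"az": 0}
    - {"hand": 55,"x": 0,"y": 0,"z": 0.002,"ax": 0,"ay": 0,"az": 0}
    - {"hand": 55,"x": 0,"y": 0,"z": 0.002,"ax": 0,"ay": 0,"az": 0}
    - {"hand": 60,"x": 0,"y": 0,"z": 0.002,"ax": 0,"ay": 0,"az": 0}
    - {"hand": 60,"x": 0,"y": 0,"z": -0.03,"ax": 0,"ay": 0,"az": 0}
    - {"hand": 60,"x": 0,"y": 0,"z": -0.08,"ax": 0,"ay": 0,"az": 0}
    - {"hand": 60,"x": 0,"y": -0.01,"z": -0.12,"ax": 0,"ay": 0,"az": 0}

```text
t: 5.32
tool_pos: [0.5264, 0.2932, 0.3402]
orientation: [-0.256, 3.13, 0.001]
force: [0.5, -0.3, 0.2]
opening: 0.0557
gripper_force: 0.0
```

```bash
python3 -c "
from h import *
p=camera_params('top');im,d=read_camera('wrist')
go(.519,-.06,.16,99.3)"
```

```text
t=5.38 shift [ 0.0661 -0.3466  0.0185] yaw now 99.3 turn [0.0017 0.0091 0.0001]
```

>>> carry_out:
  targets:
    - {"hand": 65,"x": 0.02,"y": -0.06,"z": 0,"ax": 0,"ay": 0,"az": 0}
    - {"hand": 65,"x": 0.025,"y": -0.12,"z": 0,"ax": 0,"ay": 0,"az": 0}
    - {"hand": 65,"x": 0.035,"y": -0.18,"z": 0,"ax": 0,"ay": 0,"az": 0}
    - {"hand": 65,"x": 0.045,"y": -0.24,"z": 0,"ax": 0,"ay": 0,"az": 0}
    - {"hand": 65,"x": 0.06,"y": -0.3,"z": 0.01,"ax": 0,"ay": 0,"az": 0}
    - {"hand": 65,"x": 0.066,"y": -0.346,"z": 0.018,"ax": 0,"ay": 0,"az": 0}
    - {"hand": 65,"x": 0.066,"y": -0.346,"z": 0.018,"ax": 0,"ay": 0,"az": 0}
    - {"hand": 65,"x": 0.066,"y": -0.346,"z": 0.018,"ax": 0,"ay": 0,"az": 0}

```text
t: 6.38
tool_pos: [0.5172, -0.059, 0.3202]
orientation: [-0.253, 3.131, 0.001]
force: [-0.1, 0.8, -0.5]
opening: 0.0604
gripper_force: 0.0
```

```bash
python3 -c "
from h import *
p=camera_params('wrist');im,d=read_camera('wrist');P=cloud(p,d);cv2.imwrite('pics/w3.png',im)
print(collar(P,d,(.5202,-.06),.07,.025))
p=camera_params('top');im,d=read_camera('top');P=cloud(p,d);cv2.imwrite('pics/t3.png',im)
print(collar(P,d,(.525,.303),.05,.025))
pc=R.from_rotvec(p['rotation']).as_matrix().T
for n,w in [('arm',(.45,.1104,.056)),]:
  c=pc@(np.array(w)-p['position']);u,v=p['cx']+p['fx']*c[0]/-c[2],p['cy']-p['fy']*c[1]/-c[2];print(u,v)
  cv2.imwrite('pics/t3c.png',cv2.resize(im[int(v)-60:int(v)+40,int(u)-60:int(u)+60],None,fx=5,fy=5))
m=(d>0)&(np.hypot(P[...,0]-.45,P[...,1]-.11)<.02)&(P[...,2]>.04);print(m.sum(),P[m].mean(0),P[m].max(0))
go(.5202,-.06,.069,99.3)"
```

```text
(array([ 0.5196, -0.0617]), 0.0144, 952, np.float64(0.0698))
(array([0.5238, 0.3044]), 0.0148, 113, np.float64(0.0504))
285.3692812718998 297.74325892262146
39 [0.44993718 0.10969707 0.05120244] [0.45519126 0.11556323 0.05845059]
t=6.47 shift [-0.0025 -0.0023  0.0843] yaw now 99.4 turn [0.0002 0.0005 0.0011]
```

View pics/t3.png

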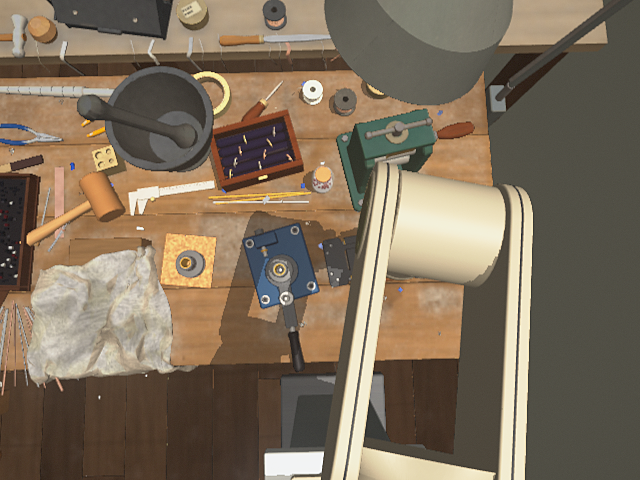

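The steel roller now stands on the cork at (190,263) and the bare arm pin shows at (286,298). Next is the white roller.

>>> carry_out:
  targets:
    - {"hand": 65,"x": -0.0025,"y": -0.002,"z": 0.04,"ax": 0,"ay": 0,"az": 0}
    - {"hand": 65,"x": -0.0025,"y": -0.002,"z": 0.075,"ax": 0,"ay": 0,"az": 0}
    - {"hand": 65,"x": -0.0025,"y": -0.002,"z": 0.084,"ax": 0,"ay": 0,"az": 0}
    - {"hand": 65,"x": -0.0025,"y": -0.002,"z": 0.084,"ax": 0,"ay": 0,"az": 0}
    - {"hand": 20,"x": -0.0025,"y": -0.002,"z": 0.084,"ax": 0,"ay": 0,"az": 0}
    - {"hand": 20,"x": -0.0025,"y": -0.002,"z": 0.084,"ax": 0,"ay": 0,"az": 0}
    - {"hand": 20,"x": -0.0025,"y": -0.002,"z": 0.084,"ax": 0,"ay": 0,"az": 0}
    - {"hand": 20,"x": -0.0025,"y": -0.002,"z": 0.084,"ax": 0,"ay": 0,"az": 0}

```text
t: 7.48
tool_pos: [0.5201, -0.0609, 0.2365]
orientation: [-0.254, 3.13, -0.0]
force: [-0.3, 0.4, 3.2]
opening: 0.0276
gripper_force: 25.0
```

```bash
python3 -c "
from h import *
go(.4497,.1097,.15,99.3);print(read_state()['force'])"
```

```text
t=7.47 shift [ 0.0419  0.1797 -0.0806] yaw now 99.3 turn [-0.0004  0.0008 -0.0002]
[-0.26986638  0.3822997   3.16758277]
```

>>> carry_out:
  targets:
    - {"hand": 20,"x": 0,"y": 0,"z": -0.04,"ax": 0,"ay": 0,"az": 0}
    - {"hand": 20,"x": 0,"y": 0,"z": -0.08,"ax": 0,"ay": 0,"az": 0}
    - {"hand": 20,"x": 0.012,"y": 0.05,"z": -0.08,"ax": 0,"ay": 0,"az": 0}
    - {"hand": 20,"x": 0.026,"y": 0.11,"z": -0.08,"ax": 0,"ay": 0,"az": 0}
    - {"hand": 20,"x": 0.038,"y": 0.165,"z": -0.08,"ax": 0,"ay": 0,"az": 0}
    - {"hand": 20,"x": 0.042,"y": 0.18,"z": -0.07,"ax": 0,"ay": 0,"az": 0}
    - {"hand": 20,"x": 0.042,"y": 0.18,"z": -0.055,"ax": 0,"ay": 0,"az": 0}
    - {"hand": 20,"x": 0.042,"y": 0.18,"z": -0.05,"ax": 0,"ay": 0,"az": 0}

```text
t: 8.48
tool_pos: [0.4492, 0.109, 0.2842]
orientation: [0.253, -3.129, 0.001]
force: [0.1, -0.3, -0.7]
opening: 0.0275
gripper_force: 25.0
```

```bash
python3 -c "
from h import *
p=camera_params('wrist');im,d=read_camera('wrist');P=cloud(p,d);cv2.imwrite('pics/w4.png',im[120:])
go(.4497,.1097,.0755,99.3);print(read_state()['force'])
s=read_state();z=s['tool_pos'][2]-.167
print('held',collar(P,d,s['tool_pos'][:2],z+.0005,.022))"
```

```text
t=8.53 shift [-0.0007  0.0008  0.0415] yaw now 99.2 turn [-0.0003 -0.0029 -0.0015]
[ 0.39791044  0.0225705  -1.24136268]
held (array([0.4428, 0.1077]), 0.0201, 2426, np.float64(0.1174))
```

View pics/w4.png

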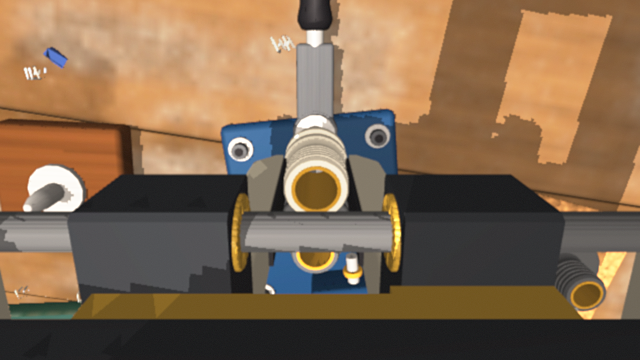

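The held white roller, at (317,185) in this crop, lines up with the arm pin's bar at about (315,120). I lower it onto the pin.

>>> carry_out:
  targets:
    - {"hand": 20,"x": -0.0005,"y": 0.0005,"z": 0.012,"ax": 0,"ay": 0,"az": 0}
    - {"hand": 20,"x": -0.0005,"y": 0.0005,"z": 0.018,"ax": 0,"ay": 0,"az": 0}
    - {"hand": 20,"x": -0.0005,"y": 0.0005,"z": 0.024,"ax": 0,"ay": 0,"az": 0}
    - {"hand": 20,"x": -0.0005,"y": 0.0005,"z": 0.03,"ax": 0,"ay": 0,"az": 0}
    - {"hand": 20,"x": -0.0005,"y": 0.0005,"z": 0.03,"ax": 0,"ay": 0,"az": 0}

```text
t: 9.15
tool_pos: [0.4496, 0.1106, 0.2555]
orientation: [0.254, -3.13, 0.0]
force: [-0.4, 0.3, -0.9]
opening: 0.0274
gripper_force: 25.0
```

```bash
python3 -c "
from h import *
go(.4497,.1097,.0755,99.3);print(read_state()['force'])"
```

```text
t=9.15 shift [ 0.     -0.0009  0.013 ] yaw now 99.3 turn [ 0.     -0.0009 -0.0001]
[-0.35683347  0.25117962 -0.94100858]
```

>>> carry_out:
  targets:
    - {"hand": 20,"x": 0,"y": 0,"z": 0.006,"ax": 0,"ay": 0,"az": 0}
    - {"hand": 20,"x": 0,"y": 0,"z": 0.0125,"ax": 0,"ay": 0,"az": 0}
    - {"hand": 20,"x": 0,"y": 0,"z": 0.0125,"ax": 0,"ay": 0,"az": 0}
    - {"hand": 55,"x": 0,"y": 0,"z": 0.0125,"ax": 0,"ay": 0,"az": 0}
    - {"hand": 55,"x": 0,"y": 0,"z": 0.0125,"ax": 0,"ay": 0,"az": 0}
    - {"hand": 60,"x": 0,"y": 0,"z": 0.0,"ax": 0,"ay": 0,"az": 0}
    - {"hand": 60,"x": 0,"y": 0,"z": -0.04,"ax": 0,"ay": 0,"az": 0}
    - {"hand": 60,"x": -0.04,"y": 0,"z": -0.055,"ax": 0,"ay": 0,"az": 0}

```text
t: 10.15
tool_pos: [0.4894, 0.1172, 0.3152]
orientation: [-0.254, 3.127, 0.0]
force: [0.7, -0.0, 0.9]
opening: 0.0556
gripper_force: 0.0
```

```bash
python3 -c "
from h import *
p=camera_params('wrist');im,d=read_camera('wrist');P=cloud(p,d);cv2.imwrite('pics/w5.png',im)
print(collar(P,d,(.45,.11),.075,.022),collar(P,d,(.505,.118),.075,.022))
p=camera_params('top');im,d=read_camera('top');P=cloud(p,d);print(collar(P,d,(.45,.11),.075,.022))
go(.505,.1185,.074,99.3)"
```

```text
(array([0.4493, 0.1107]), 0.0142, 1120, np.float64(0.0759)) (array([0.5043, 0.118 ]), 0.0143, 1065, np.float64(0.0758))
(array([0, 0]), 0, 0, 0)
t=10.25 shift [-0.0121 -0.0009  0.0742] yaw now 99.3 turn [-0.0002  0.0073 -0.0003]
```

The white roller is seated, with its collar top at 0.076 m. I grip the steel former.

>>> carry_out:
  targets:
    - {"hand": 60,"x": -0.012,"y": -0.001,"z": 0.02,"ax": 0,"ay": 0,"az": 0}
    - {"hand": 60,"x": -0.012,"y": -0.001,"z": 0.06,"ax": 0,"ay": 0,"az": 0}
    - {"hand": 60,"x": -0.012,"y": -0.001,"z": 0.073,"ax": 0,"ay": 0,"az": 0}
    - {"hand": 60,"x": -0.012,"y": -0.001,"z": 0.073,"ax": 0,"ay": 0,"az": 0}
    - {"hand": 20,"x": -0.012,"y": -0.001,"z": 0.073,"ax": 0,"ay": 0,"az": 0}
    - {"hand": 20,"x": -0.012,"y": -0.001,"z": 0.073,"ax": 0,"ay": 0,"az": 0}
    - {"hand": 20,"x": -0.012,"y": -0.001,"z": 0.073,"ax": 0,"ay": 0,"az": 0}
    - {"hand": 20,"x": -0.012,"y": -0.001,"z": 0.073,"ax": 0,"ay": 0,"az": 0}

```text
t: 11.25
tool_pos: [0.5016, 0.118, 0.2389]
orientation: [-0.255, 3.13, -0.0]
force: [-1.7, -0.6, 4.8]
opening: 0.0269
gripper_force: 25.0
```

```bash
python3 -c "
from h import *
go(.52,-.0607,.15,99.3);print(read_state()['force'])"
```

```text
t=11.25 shift [ 0.0106 -0.1794 -0.0781] yaw now 99.3 turn [-0.0002  0.0012 -0.    ]
[-1.67109931 -0.59935747  4.80512235]
```

>>> carry_out:
  targets:
    - {"hand": 20,"x": 0,"y": 0,"z": -0.04,"ax": 0,"ay": 0,"az": 0}
    - {"hand": 20,"x": 0,"y": 0,"z": -0.078,"ax": 0,"ay": 0,"az": 0}
    - {"hand": 20,"x": 0.003,"y": -0.05,"z": -0.078,"ax": 0,"ay": 0,"az": 0}
    - {"hand": 20,"x": 0.007,"y": -0.11,"z": -0.078,"ax": 0,"ay": 0,"az": 0}
    - {"hand": 20,"x": 0.0125,"y": -0.165,"z": -0.078,"ax": 0,"ay": 0,"az": 0}
    - {"hand": 20,"x": 0.0125,"y": -0.1795,"z": -0.06,"ax": 0,"ay": 0,"az": 0}
    - {"hand": 20,"x": 0.0125,"y": -0.1795,"z": -0.045,"ax": 0,"ay": 0,"az": 0}
    - {"hand": 20,"x": 0.0125,"y": -0.1795,"z": -0.042,"ax": 0,"ay": 0,"az": 0}

```text
t: 12.25
tool_pos: [0.5169, -0.0597, 0.2775]
orientation: [0.256, -3.127, -0.003]
force: [-0.5, 0.5, -2.2]
opening: 0.027
gripper_force: 25.0
```

```bash
python3 -c "
from h import *
p=camera_params('wrist');im,d=read_camera('wrist');P=cloud(p,d);cv2.imwrite('pics/w6.png',im[120:])
s=read_state();M=R.from_rotvec(s['orientation']).as_matrix()
Q=(P-s['tool_pos'])@M  # tool frame
m=(d>0)&(abs(Q[...,0])<.03)&(abs(Q[...,1])<.012)&(abs(Q[...,2]-.163)<.004);q=Q[m];print(len(q),q[:,0].min(),q[:,0].max(),np.median(q,0))
go(.518,-.061,.066,99.3);print(s['force'])"
```

```text
1217 -0.008204811237865624 0.011743881894209265 [ 0.00586832 -0.00069554  0.16370475]
t=12.30 shift [-0.0007 -0.0016  0.0451] yaw now 99.4 turn [ 0.0017 -0.0031  0.0013]
[-0.3023319   0.53427129 -1.92825146]
```

View pics/w6.png

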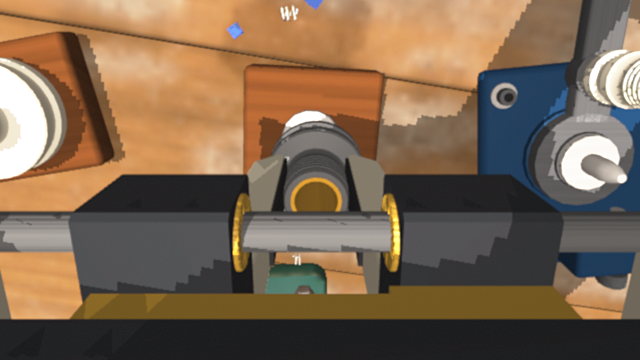

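The held steel former's collar is at (317,195) in this crop. The stand's washer shows at about (309,120), a little to the left, so I measure that offset.

```bash
python3 -c "
from h import *
p=camera_params('wrist');im,d=read_camera('wrist');P=cloud(p,d)
s=read_state();M=R.from_rotvec(s['orientation']).as_matrix();print(s['tool_pos'])
m=(d>0)&(im.min(2)>170)&(np.hypot(P[...,0]-.52,P[...,1]+.06)<.04)&(P[...,2]<.032)&(P[...,2]>.018)
c,r=cv2.minEnclosingCircle(P[m][:,:2].astype(np.float32));print(c,r,m.sum(),np.median(P[m],0))
m=(d>0)&(im.min(2)<250)&(np.hypot(P[...,0]-.52,P[...,1]+.06)<.1)&(abs(P[...,2]-.0205)<.003)&(P[...,0]<.51)
print('block y range',np.percentile(P[m][:,1],[1,99]),np.percentile(P[m][:,0],[1]))
q=P[(d>0)&(abs(P[...,2]-s['tool_pos'][2]+.167-.003)<.002)&(np.hypot(P[...,0]-s['tool_pos'][0],P[...,1]-s['tool_pos'][1])<.0165)];print(len(q),cv2.minEnclosingCircle(q[:,:2].astype(np.float32)),q[:,1].min(),q[:,1].max())
"
```

```text
[ 0.51755252 -0.05966856  0.2790039 ]
(0.511481761932373, -0.06450384855270386) 0.01586943119764328 446 [ 0.5058428  -0.06700118  0.02392421]
block y range [-0.10778735 -0.02113485] [0.47316912]
1356 ((0.5163167119026184, -0.059444282203912735), 0.016315173357725143) -0.07480959122846757 -0.04407897428147858
```

```bash
python3 -c "
from h import *
go(.518,-.0617,.066,99.3)"
```

```text
t=12.35 shift [-0.0002 -0.0021  0.046 ] yaw now 99.4 turn [ 0.0011 -0.0019  0.0017]
```

>>> carry_out:
  targets:
    - {"hand": 20,"x": 0,"y": -0.002,"z": 0.01,"ax": 0,"ay": 0,"az": 0}
    - {"hand": 20,"x": 0,"y": -0.002,"z": 0.017,"ax": 0,"ay": 0,"az": 0}
    - {"hand": 20,"x": 0,"y": -0.002,"z": 0.023,"ax": 0,"ay": 0,"az": 0}
    - {"hand": 20,"x": 0,"y": -0.002,"z": 0.029,"ax": 0,"ay": 0,"az": 0}
    - {"hand": 20,"x": 0,"y": -0.002,"z": 0.033,"ax": 0,"ay": 0,"az": 0}
    - {"hand": 20,"x": 0,"y": -0.002,"z": 0.033,"ax": 0,"ay": 0,"az": 0}

```text
t: 13.1
tool_pos: [0.5181, -0.0632, 0.2466]
orientation: [0.254, -3.131, -0.0]
force: [-0.0, -0.0, -2.4]
opening: 0.0271
gripper_force: 25.0
```

```bash
python3 -c "
from h import *
go(.518,-.0617,.066,99.3);print(read_state()['force'])"
```

```text
t=13.10 shift [-0.0002  0.0014  0.0136] yaw now 99.3 turn [ 0.0003 -0.0007 -0.0002]
[-0.04533351 -0.00443455 -2.37446202]
```

>>> carry_out:
  targets:
    - {"hand": 20,"x": 0,"y": 0,"z": 0.007,"ax": 0,"ay": 0,"az": 0}
    - {"hand": 20,"x": 0,"y": 0,"z": 0.0135,"ax": 0,"ay": 0,"az": 0}
    - {"hand": 20,"x": 0,"y": 0,"z": 0.0135,"ax": 0,"ay": 0,"az": 0}
    - {"hand": 55,"x": 0,"y": 0,"z": 0.0135,"ax": 0,"ay": 0,"az": 0}
    - {"hand": 55,"x": 0,"y": 0,"z": 0.0135,"ax": 0,"ay": 0,"az": 0}
    - {"hand": 60,"x": 0,"y": 0,"z": 0.0,"ax": 0,"ay": 0,"az": 0}
    - {"hand": 60,"x": 0,"y": 0,"z": -0.04,"ax": 0,"ay": 0,"az": 0}
    - {"hand": 60,"x": 0.0,"y": 0,"z": -0.075,"ax": 0,"ay": 0,"az": 0}

```text
t: 14.1
tool_pos: [0.5183, -0.0631, 0.3244]
orientation: [-0.255, 3.13, -0.001]
force: [-0.5, -0.2, 0.2]
opening: 0.0558
gripper_force: 0.0
```

```bash
python3 -c "
from h import *
p=camera_params('wrist');im,d=read_camera('wrist');P=cloud(p,d);cv2.imwrite('pics/w7.png',im)
print(collar(P,d,(.52,-.061),.07,.022))
p=camera_params('top');im,d=read_camera('top');P=cloud(p,d);print(collar(P,d,(.45,.11),.075,.022))
m=(d>0)&(np.hypot(P[...,0]-.505,P[...,1]-.119)<.012)&(P[...,2]>.04);print('centre pin',m.sum(),P[m].mean(0))
go(.533,-.251,.15,99.3)"
```

```text
(array([ 0.5214, -0.062 ]), 0.0145, 929, np.float64(0.0698))
(array([0.4496, 0.112 ]), 0.014, 110, np.float64(0.0769))
centre pin 39 [0.50496974 0.11874949 0.05104446]
t=14.20 shift [ 0.0176 -0.1871  0.0118] yaw now 99.3 turn [-0.0034  0.0085 -0.0001]
```

The steel former is seated on stand b. The white former is next.

>>> carry_out:
  targets:
    - {"hand": 65,"x": 0.005,"y": -0.06,"z": 0,"ax": 0,"ay": 0,"az": 0}
    - {"hand": 65,"x": 0.01,"y": -0.12,"z": 0,"ax": 0,"ay": 0,"az": 0}
    - {"hand": 65,"x": 0.0175,"y": -0.175,"z": 0,"ax": 0,"ay": 0,"az": 0}
    - {"hand": 65,"x": 0.0175,"y": -0.187,"z": 0.01,"ax": 0,"ay": 0,"az": 0}
    - {"hand": 65,"x": 0.0175,"y": -0.187,"z": 0.01,"ax": 0,"ay": 0,"az": 0}

```text
t: 14.82
tool_pos: [0.5307, -0.2506, 0.3106]
orientation: [0.252, -3.13, -0.003]
force: [0.3, 0.2, -1.0]
opening: 0.0607
gripper_force: 0.0
```

```bash
python3 -c "
from h import *
p=camera_params('wrist');im,d=read_camera('wrist');P=cloud(p,d);cv2.imwrite('pics/w8.png',im)
print(collar(P,d,(.534,-.251),.07,.022))
go(.535,-.2515,.067,99.3)"
```

```text
(array([ 0.534, -0.253]), 0.0142, 1008, np.float64(0.0699))
t=14.88 shift [-0.0038 -0.0026  0.0771] yaw now 99.3 turn [ 0.0018 -0.0014 -0.0003]
```

>>> carry_out:
  targets:
    - {"hand": 65,"x": -0.0035,"y": -0.0025,"z": 0.03,"ax": 0,"ay": 0,"az": 0}
    - {"hand": 65,"x": -0.0035,"y": -0.0025,"z": 0.065,"ax": 0,"ay": 0,"az": 0}
    - {"hand": 65,"x": -0.0035,"y": -0.0025,"z": 0.0765,"ax": 0,"ay": 0,"az": 0}
    - {"hand": 65,"x": -0.0035,"y": -0.0025,"z": 0.0765,"ax": 0,"ay": 0,"az": 0}
    - {"hand": 20,"x": -0.0035,"y": -0.0025,"z": 0.0765,"ax": 0,"ay": 0,"az": 0}
    - {"hand": 20,"x": -0.0035,"y": -0.0025,"z": 0.0765,"ax": 0,"ay": 0,"az": 0}
    - {"hand": 20,"x": -0.0035,"y": -0.0025,"z": 0.0765,"ax": 0,"ay": 0,"az": 0}
    - {"hand": 20,"x": -0.0035,"y": -0.0025,"z": 0.0765,"ax": 0,"ay": 0,"az": 0}

```text
t: 15.88
tool_pos: [0.5352, -0.2526, 0.2361]
orientation: [-0.254, 3.131, -0.001]
force: [-0.7, -0.8, 2.0]
opening: 0.0275
gripper_force: 25.0
```

```bash
python3 -c "
from h import *
go(.505,.1185,.15,99.3);print(read_state()['force'])"
```

```text
t=15.88 shift [-0.0301  0.3711 -0.0811] yaw now 99.3 turn [-0.0006  0.0006 -0.0003]
[-0.68026604 -0.78122556  2.03669329]
```

>>> carry_out:
  targets:
    - {"hand": 20,"x": 0,"y": 0,"z": -0.04,"ax": 0,"ay": 0,"az": 0}
    - {"hand": 20,"x": 0,"y": 0.01,"z": -0.081,"ax": 0,"ay": 0,"az": 0}
    - {"hand": 20,"x": -0.005,"y": 0.07,"z": -0.081,"ax": 0,"ay": 0,"az": 0}
    - {"hand": 20,"x": -0.01,"y": 0.13,"z": -0.081,"ax": 0,"ay": 0,"az": 0}
    - {"hand": 20,"x": -0.015,"y": 0.19,"z": -0.081,"ax": 0,"ay": 0,"az": 0}
    - {"hand": 20,"x": -0.02,"y": 0.25,"z": -0.081,"ax": 0,"ay": 0,"az": 0}
    - {"hand": 20,"x": -0.026,"y": 0.31,"z": -0.081,"ax": 0,"ay": 0,"az": 0}
    - {"hand": 20,"x": -0.031,"y": 0.36,"z": -0.081,"ax": 0,"ay": 0,"az": 0}

```text
t: 16.88
tool_pos: [0.5068, 0.1099, 0.3165]
orientation: [0.255, -3.131, -0.0]
force: [0.6, 0.2, -2.0]
opening: 0.0274
gripper_force: 25.0
```

>>> carry_out:
  targets:
    - {"hand": 20,"x": 0,"y": 0.01,"z": 0.01,"ax": 0,"ay": 0,"az": 0}
    - {"hand": 20,"x": 0,"y": 0.01,"z": 0.025,"ax": 0,"ay": 0,"az": 0}
    - {"hand": 20,"x": 0,"y": 0.01,"z": 0.025,"ax": 0,"ay": 0,"az": 0}

```text
t: 17.25
tool_pos: [0.5051, 0.1164, 0.2892]
orientation: [0.252, -3.127, 0.001]
force: [0.1, -0.8, -1.6]
opening: 0.0274
gripper_force: 25.0
```

```bash
python3 -c "
from h import *
p=camera_params('wrist');im,d=read_camera('wrist');cv2.imwrite('pics/w9.png',im[120:])
go(.506,.1187,.075,99.3);print(read_state()['force'])"
```

```text
t=17.30 shift [-0.0009  0.0023  0.0482] yaw now 99.2 turn [-0.0003 -0.0027 -0.0018]
[ 0.25569219  0.02395494 -0.68146091]
```

View pics/w9.png

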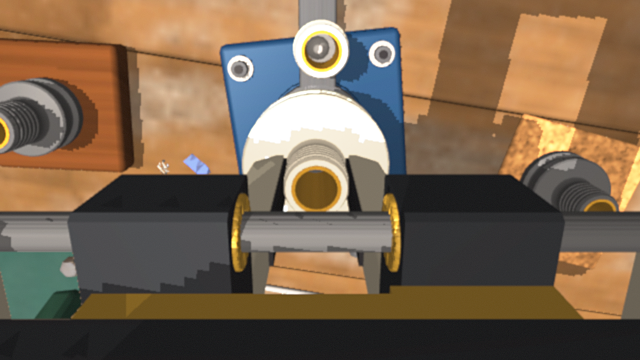

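The white former is held over the centre pin and the white roller is at (320,49). A 2 mm correction in y is left. I lower it in steps.

>>> carry_out:
  targets:
    - {"hand": 20,"x": -0.001,"y": 0.002,"z": 0.01,"ax": 0,"ay": 0,"az": 0}
    - {"hand": 20,"x": -0.001,"y": 0.002,"z": 0.018,"ax": 0,"ay": 0,"az": 0}
    - {"hand": 20,"x": -0.001,"y": 0.002,"z": 0.024,"ax": 0,"ay": 0,"az": 0}
    - {"hand": 20,"x": -0.001,"y": 0.002,"z": 0.028,"ax": 0,"ay": 0,"az": 0}
    - {"hand": 20,"x": -0.001,"y": 0.002,"z": 0.033,"ax": 0,"ay": 0,"az": 0}
    - {"hand": 20,"x": -0.001,"y": 0.002,"z": 0.033,"ax": 0,"ay": 0,"az": 0}

```text
t: 18.05
tool_pos: [0.5064, 0.1199, 0.2581]
orientation: [0.255, -3.131, 0.0]
force: [-0.3, 0.0, -1.2]
opening: 0.0275
gripper_force: 25.0
```

```bash
python3 -c "
from h import *
go(.506,.1187,.075,99.3);print(read_state()['force'])"
```

```text
t=18.05 shift [ 0.0006 -0.0011  0.0161] yaw now 99.3 turn [ 0.     -0.0006  0.    ]
[-0.27755322  0.02616434 -1.23591908]
```

>>> carry_out:
  targets:
    - {"hand": 20,"x": 0,"y": -0.0005,"z": 0.006,"ax": 0,"ay": 0,"az": 0}
    - {"hand": 20,"x": 0,"y": -0.0005,"z": 0.012,"ax": 0,"ay": 0,"az": 0}
    - {"hand": 20,"x": 0,"y": -0.0005,"z": 0.016,"ax": 0,"ay": 0,"az": 0}
    - {"hand": 20,"x": 0,"y": -0.0005,"z": 0.016,"ax": 0,"ay": 0,"az": 0}

```text
t: 18.55
tool_pos: [0.5066, 0.1193, 0.2424]
orientation: [0.254, -3.131, 0.0]
force: [-0.5, -0.5, -1.0]
opening: 0.0276
gripper_force: 25.0
```

```bash
python3 -c "
from h import *
go(.506,.1187,.075,99.3);print(read_state()['force'])"
```

```text
t=18.55 shift [ 0.0007 -0.0005  0.0004] yaw now 99.3 turn [-0.0001 -0.0002 -0.0001]
[-0.48689276 -0.49118475 -0.98052791]
```

Now I release, rise, and move towards the cork.

>>> carry_out:
  targets:
    - {"hand": 55,"x": 0,"y": 0,"z": 0,"ax": 0,"ay": 0,"az": 0}
    - {"hand": 55,"x": 0,"y": 0,"z": 0,"ax": 0,"ay": 0,"az": 0}
    - {"hand": 60,"x": 0,"y": 0,"z": -0.015,"ax": 0,"ay": 0,"az": 0}
    - {"hand": 60,"x": 0,"y": 0,"z": -0.05,"ax": 0,"ay": 0,"az": 0}
    - {"hand": 60,"x": 0,"y": 0,"z": -0.085,"ax": 0,"ay": 0,"az": 0}

```text
t: 19.18
tool_pos: [0.5066, 0.1194, 0.3295]
orientation: [-0.255, 3.131, 0.0]
force: [0.6, 1.2, 0.8]
opening: 0.0558
gripper_force: 0.0
```

```bash
python3 -c "
from h import *
p=camera_params('wrist');im,d=read_camera('wrist');P=cloud(p,d);cv2.imwrite('pics/w10.png',im)
print(collar(P,d,(.45,.11),.076,.022),collar(P,d,(.505,.118),.076,.022))
m=(d>0)&(np.hypot(P[...,0]-.505,P[...,1]-.118)<.033)&(np.hypot(P[...,0]-.505,P[...,1]-.118)>.018)&(P[...,2]<.058);print(np.median(P[m][:,2]))
go(.523,.3037,.12,99.3)"
```

```text
(array([0.4493, 0.1107]), 0.0142, 1005, np.float64(0.0759)) (array([0.5057, 0.1193]), 0.0142, 922, np.float64(0.0758))
0.05023451348665159
t=19.23 shift [-0.044   0.1792  0.0487] yaw now 99.3 turn [-0.0002  0.008   0.    ]
```

The white former is seated. I move over to the steel roller on the cork.

>>> carry_out:
  targets:
    - {"hand": 65,"x": -0.012,"y": 0.06,"z": 0,"ax": 0,"ay": 0,"az": 0}
    - {"hand": 65,"x": -0.028,"y": 0.12,"z": 0,"ax": 0,"ay": 0,"az": 0}
    - {"hand": 65,"x": -0.044,"y": 0.179,"z": 0.02,"ax": 0,"ay": 0,"az": 0}
    - {"hand": 65,"x": -0.044,"y": 0.179,"z": 0.045,"ax": 0,"ay": 0,"az": 0}
    - {"hand": 65,"x": -0.044,"y": 0.179,"z": 0.045,"ax": 0,"ay": 0,"az": 0}

```text
t: 19.85
tool_pos: [0.5201, 0.3035, 0.2808]
orientation: [0.256, -3.127, 0.002]
force: [-1.5, -0.4, -0.9]
opening: 0.0606
gripper_force: 0.0
```

```bash
python3 -c "
from h import *
p=camera_params('wrist');im,d=read_camera('wrist');P=cloud(p,d);cv2.imwrite('pics/w11.png',im)
print(collar(P,d,(.524,.304),.05,.022))
go(.5235,.3035,.047,99.3)"
```

```text
(array([0.5231, 0.3029]), 0.0142, 1109, np.float64(0.0499))
t=19.90 shift [-0.0029  0.      0.0684] yaw now 99.3 turn [-0.0007 -0.0018  0.0003]
```

>>> carry_out:
  targets:
    - {"hand": 65,"x": -0.003,"y": 0,"z": 0.03,"ax": 0,"ay": 0,"az": 0}
    - {"hand": 65,"x": -0.003,"y": 0,"z": 0.06,"ax": 0,"ay": 0,"az": 0}
    - {"hand": 65,"x": -0.003,"y": 0,"z": 0.068,"ax": 0,"ay": 0,"az": 0}
    - {"hand": 65,"x": -0.003,"y": 0,"z": 0.068,"ax": 0,"ay": 0,"az": 0}
    - {"hand": 20,"x": -0.003,"y": 0,"z": 0.068,"ax": 0,"ay": 0,"az": 0}
    - {"hand": 20,"x": -0.003,"y": 0,"z": 0.068,"ax": 0,"ay": 0,"az": 0}
    - {"hand": 20,"x": -0.003,"y": 0,"z": 0.068,"ax": 0,"ay": 0,"az": 0}
    - {"hand": 20,"x": -0.003,"y": 0,"z": 0.068,"ax": 0,"ay": 0,"az": 0}

```text
t: 20.9
tool_pos: [0.5242, 0.3037, 0.215]
orientation: [-0.255, 3.131, -0.0]
force: [-0.7, -1.0, 2.5]
opening: 0.0272
gripper_force: 25.0
```

```bash
python3 -c "
from h import *
go(.5345,-.2525,.15,99.3);print(read_state()['force'])"
```

```text
t=20.90 shift [ 0.0797 -0.5505 -0.102 ] yaw now 99.3 turn [-0.0001  0.0005 -0.    ]
[-0.69493973 -0.96627618  2.47115648]
```

>>> carry_out:
  targets:
    - {"hand": 20,"x": 0,"y": 0,"z": -0.05,"ax": 0,"ay": 0,"az": 0}
    - {"hand": 20,"x": 0.005,"y": -0.02,"z": -0.102,"ax": 0,"ay": 0,"az": 0}
    - {"hand": 20,"x": 0.015,"y": -0.08,"z": -0.102,"ax": 0,"ay": 0,"az": 0}
    - {"hand": 20,"x": 0.025,"y": -0.14,"z": -0.102,"ax": 0,"ay": 0,"az": 0}
    - {"hand": 20,"x": 0.035,"y": -0.2,"z": -0.102,"ax": 0,"ay": 0,"az": 0}
    - {"hand": 20,"x": 0.045,"y": -0.26,"z": -0.102,"ax": 0,"ay": 0,"az": 0}
    - {"hand": 20,"x": 0.055,"y": -0.32,"z": -0.102,"ax": 0,"ay": 0,"az": 0}
    - {"hand": 20,"x": 0.06,"y": -0.37,"z": -0.102,"ax": 0,"ay": 0,"az": 0}

```text
t: 21.9
tool_pos: [0.524, -0.0733, 0.3162]
orientation: [0.253, -3.131, -0.0]
force: [0.4, 0.9, -2.1]
opening: 0.0273
gripper_force: 25.0
```

>>> carry_out:
  targets:
    - {"hand": 20,"x": 0.006,"y": -0.06,"z": 0,"ax": 0,"ay": 0,"az": 0}
    - {"hand": 20,"x": 0.012,"y": -0.12,"z": 0,"ax": 0,"ay": 0,"az": 0}
    - {"hand": 20,"x": 0.019,"y": -0.17,"z": 0,"ax": 0,"ay": 0,"az": 0}
    - {"hand": 20,"x": 0.019,"y": -0.1805,"z": 0.015,"ax": 0,"ay": 0,"az": 0}
    - {"hand": 20,"x": 0.019,"y": -0.1805,"z": 0.03,"ax": 0,"ay": 0,"az": 0}
    - {"hand": 20,"x": 0.019,"y": -0.1805,"z": 0.03,"ax": 0,"ay": 0,"az": 0}

```text
t: 22.65
tool_pos: [0.5342, -0.2506, 0.2837]
orientation: [0.256, -3.127, -0.005]
force: [0.0, -0.8, -3.1]
opening: 0.027
gripper_force: 25.0
```

```bash
python3 -c "
from h import *
p=camera_params('wrist');im,d=read_camera('wrist');cv2.imwrite('pics/w12.png',im[120:])
go(.535,-.2525,.068,99.3);print(read_state()['force'])"
```

```text
t=22.70 shift [-0.0001 -0.002   0.0499] yaw now 99.4 turn [ 0.0024 -0.0024  0.0014]
[ 0.16071586  1.35388335 -1.66806117]
```

View pics/w12.png

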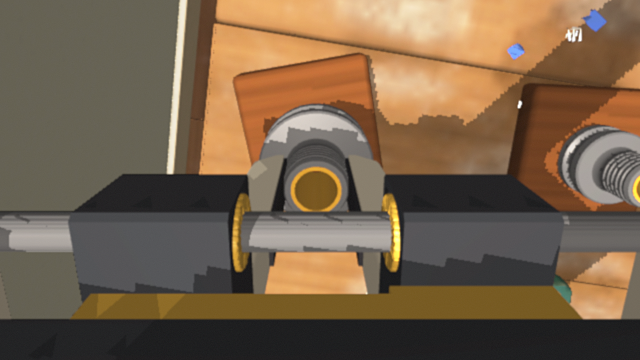

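The steel roller is held over stand a, with its collar at (317,188). I correct 2 mm in y and lower it.

>>> carry_out:
  targets:
    - {"hand": 20,"x": 0,"y": -0.002,"z": 0.01,"ax": 0,"ay": 0,"az": 0}
    - {"hand": 20,"x": 0,"y": -0.002,"z": 0.019,"ax": 0,"ay": 0,"az": 0}
    - {"hand": 20,"x": 0,"y": -0.002,"z": 0.025,"ax": 0,"ay": 0,"az": 0}
    - {"hand": 20,"x": 0,"y": -0.002,"z": 0.03,"ax": 0,"ay": 0,"az": 0}
    - {"hand": 20,"x": 0,"y": -0.002,"z": 0.035,"ax": 0,"ay": 0,"az": 0}
    - {"hand": 20,"x": 0,"y": -0.002,"z": 0.035,"ax": 0,"ay": 0,"az": 0}

```text
t: 23.45
tool_pos: [0.5352, -0.2543, 0.251]
orientation: [0.254, -3.131, -0.001]
force: [-0.1, 1.3, -2.4]
opening: 0.0274
gripper_force: 25.0
```

```bash
python3 -c "
from h import *
go(.535,-.2525,.068,99.3);print(read_state()['force'])"
```

```text
t=23.45 shift [-0.0001  0.0018  0.016 ] yaw now 99.3 turn [ 0.0006 -0.0007 -0.0002]
[-0.1242855   1.2807184  -2.37935477]
```

>>> carry_out:
  targets:
    - {"hand": 20,"x": 0,"y": 0.001,"z": 0.006,"ax": 0,"ay": 0,"az": 0}
    - {"hand": 20,"x": 0,"y": 0.001,"z": 0.012,"ax": 0,"ay": 0,"az": 0}
    - {"hand": 20,"x": 0,"y": 0.001,"z": 0.016,"ax": 0,"ay": 0,"az": 0}
    - {"hand": 20,"x": 0,"y": 0.001,"z": 0.016,"ax": 0,"ay": 0,"az": 0}

```text
t: 23.95
tool_pos: [0.5352, -0.2534, 0.2353]
orientation: [0.254, -3.131, -0.0]
force: [-0.1, 0.7, -1.8]
opening: 0.0272
gripper_force: 25.0
```

```bash
python3 -c "
from h import *
go(.535,-.2525,.068,99.3);print(read_state()['force'])"
```

```text
t=23.95 shift [0.     0.0009 0.0003] yaw now 99.3 turn [ 0.0002 -0.0002 -0.0002]
[-0.06052465  0.72184642 -1.79321297]
```

>>> carry_out:
  targets:
    - {"hand": 55,"x": 0,"y": 0,"z": 0,"ax": 0,"ay": 0,"az": 0}
    - {"hand": 55,"x": 0,"y": 0,"z": 0,"ax": 0,"ay": 0,"az": 0}
    - {"hand": 60,"x": 0,"y": 0,"z": -0.015,"ax": 0,"ay": 0,"az": 0}
    - {"hand": 60,"x": 0,"y": 0,"z": -0.05,"ax": 0,"ay": 0,"az": 0}
    - {"hand": 60,"x": 0,"y": 0,"z": -0.1,"ax": 0,"ay": 0,"az": 0}
    - {"hand": 60,"x": 0,"y": 0,"z": -0.1,"ax": 0,"ay": 0,"az": 0}
    - {"hand": 60,"x": 0,"y": 0,"z": -0.1,"ax": 0,"ay": 0,"az": 0}

```text
t: 24.82
tool_pos: [0.5352, -0.2534, 0.3364]
orientation: [-0.254, 3.13, -0.001]
force: [-0.3, -0.4, -0.2]
opening: 0.0558
gripper_force: 0.0
```

```bash
python3 -c "
from h import *
p=camera_params('wrist');im,d=read_camera('wrist');P=cloud(p,d)
print('stand a',collar(P,d,(.535,-.252),.07,.022))
p=camera_params('scene');im,d=read_camera('scene');P=cloud(p,d);cv2.imwrite('pics/fin.png',im)
for xy,t in [((.452,.107),.076),((.507,.117),.076),((.521,-.062),.07),((.536,-.252),.07)]: print(collar(P,d,xy,t,.022))"
```

```text
stand a (array([ 0.5337, -0.2532]), 0.0142, 835, np.float64(0.0698))
(array([0.4513, 0.1094]), 0.0151, 98, np.float64(0.0754))
(array([0.5073, 0.1179]), 0.017, 111, np.float64(0.0757))
(array([ 0.5233, -0.0633]), 0.0152, 116, np.float64(0.0696))
(array([ 0.5349, -0.2533]), 0.0156, 138, np.float64(0.0694))
```

View pics/fin.png

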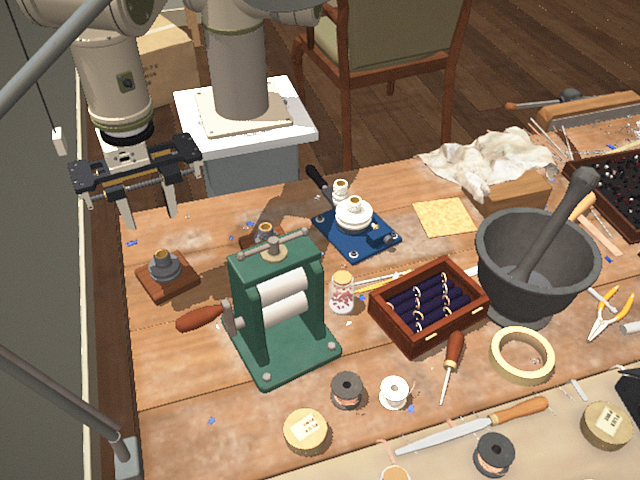

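The final view shows the white wheels on the bender at (353,212) and (340,188) and the steel wheels on the stands at (163,264) and (265,232). The jar is unmoved at (342,290) and the gripper is clear.

```bash
python3 -c "
from plant import robot
print(robot.close_job())"
```

```text
the job is handed in; nothing more can be done
None
```

The changeover is done and handed in at about 25 s: the white former is on the centre pin, the white roller on the arm pin, the steel roller on stand a and the steel former on stand b, all measured fully down and let go, with the bead jar still where it stood.

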